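# Lift the tin drum rims off on a cross-foot skewer

### The arm

A 6-joint arm with a two-finger parallel gripper is mounted at the origin on the work surface. World frame = base frame: x ahead of the robot, y to its left, z up, the work surface at z = 0. Lengths are in m, angles in degrees, forces in N, time in s.
With the tool pointing down it reaches from about 0.25 to 0.725 m from the base axis. Payload 9.7 kg.
Tool frame: the origin (TCP) lies at the very end of the fingers, on their centre line; the grasp point (between the pads) lies 19 mm behind it (bot.grip_depth is the distance from the TCP to the grasp point, in m); z points along the fingers, y is the direction in which the jaws open and shut (so a half turn about z gives the same grasp; the last joint's range is limited). The gripper opens to 85 mm and grips with 20 to 120 N. Pads are 22 mm wide; open, the fingers measure 114 mm over their backs; the gripper's body (76 mm by 85 mm) begins 54 mm behind the grasp point. The pads swing forward as they close: fully open they stand 13 mm farther back than shut.
Start: joints at [-76.261, 4.979, 10.078, 95.1, 0, 90], TCP at [0.131, -0.534, 0.231] pointing down, gripper open.
Joint ranges: [-179.16, 179.16], [-48.56, 103.87], [-65.8, 70.77], [-126.05, 130.52], [-82.76, 87.17], [-180, 180]. Speed limits (degrees/s): [127.2, 127.2, 147.25, 180, 180, 180].

### API

Orientations are given as [roll, pitch, yaw] about the fixed x, y, z axes, in that order (R = Rz(yaw) Ry(pitch) Rx(roll)).
In Python, from workcell import bot, viewer gives the robot as it stands.
- The arm moves only by the tool arm_command, never from a script. Its argument "motion" is a list of rows, each a list of 3 entries, a list of its own where there are three numbers: the opening, from 0 (shut) to 1 (fully open), then the shift along the tool's x, y, z in units of 60 mm (1.0 is 60 mm), then the turn, a rotation vector about the tool's x, y, z in units of 6 degrees (1.0 is 6 degrees). A call has 1 to 12 rows; each row shifts and turns the commanded pose from where the row before left it, along the tool's axes as they then stand; what a row does not reach is not made up. A row lasts 1/8 s, in which the tool goes at most 62.5 mm and 10.7 degrees, less where a joint would pass 70% of its speed; a pose out of reach is approached as far as the arm can. A call is refused whole if a number of a shift passes 1 or a number of a turn 1, either way. A call with a gripper value outside its range is refused whole. The fingers move at their own pace and stop on an object; "newtons" is the grip in N (left out, the last holds). Time passes only in rows, so rows that do not move let the fingers close. It gives the time, the measured TCP pose, the force and the opening at its end, in the units of the state.
- bot.get_obs(): the state, without advancing time (a new reading comes with each control period).
- viewer.camera(name): name is "side" or "top"; returns the picture (480x640x3 uint8, blue, green, red); there is no depth.
- viewer.calibration(name): a dict with "fx", "fy", "cx", "cy" (pixels), "k1" (the pictures are not rectified: a ray, as slopes to the right and down, at radius r is drawn at 1 + k1 r^2 times it, then the intrinsics apply), "T" (4x4, takes a point from camera to world coordinates). Camera axes: x right, y down, z forward; pixel columns grow to the right and rows downward; lengths in m; the calibration is good to about 2 mm. A picture is of the moment at which its call begins. calibration takes no time and is no camera call.
- bot.job_done(): hands the job in, once; it reports no verdict.
The state is a dict: "time": time; "q": joint angles; "qd": joint speeds; "joint_efforts": joint torques, N m; "ee_pos": TCP position; "tcp_rot": TCP orientation; "wrist_force": force on the tool from outside, world axes, zero at the start; "torque": the same for the moment, N m; "opening": finger opening in m.
Only numpy, scipy, OpenCV 4.12 (cv2) and the standard library are available. Lean on these libraries where they do the work, as an engineer would, in place of code of your own. Each camera call takes 0.05 s, during which the arm holds its last target.

### The job

Take the cross-foot skewer from its wooden block, feel for the slot in the stack of three tin drum rims on the blue spring stand, thread it down through all three, give it a quarter turn so that its foot catches underneath, and lift them off as one stack. Stand the stack centred on the dark wooden ring, let go only once it stands there, and leave the skewer standing in it. The tin is thin, so press on the stack only lightly (well under 20 N), and do not disturb the other things on the table.

Things in the scene. Friction and masses are not known exactly. Their poses are not given: they have to be found in the camera images.
- skewer_grip (a point): centre of the handle of the loose cross-foot skewer (120 g), which stands upright in the wooden block. z up along it, x along its foot. Handle: pale square wood, 16 x 16 mm, faces along x and y, 52 mm tall (26 mm above and below this point). Below it a brass collar, 28 mm diameter, 5 mm thick, underside 31 mm below this point, then a steel shaft of 7 mm diameter
- skewer_foot (a point): middle of the underside of the skewer's steel foot, 81 mm below skewer_grip. The foot is a flat bar across the shaft: 28 mm long along x, 8 mm wide, 8 mm high, its lower edges rounded by 1.5 mm, its top 8 mm above this point. 42 mm of shaft are free between the foot's top and the collar's underside
- holder: fixed wooden block, 80 x 56 x 60 mm (x, y, z), with a 37 x 15 mm slot 56 mm deep along its x, open upward, in which the skewer hangs by its collar. Origin at the centre of its underside, on the table; z up. To take the skewer out, lift it at least 60 mm straight up
- stand: fixed stand that holds the stack of three rims, origin at the centre of its underside, on the table; z up. Two blue side walls along y, inner faces at x = -39.5 and 39.5 mm, 66 mm high; end walls at y = -55 and 55 mm, 42 mm high. More than 20 N on the stand, the rims' weight included, spoils the run
- seat_mid (a point): point on the stand's middle, 40 mm above the table, same axes as the stand, level with the seat's top as built. The seat is two steel rails along y, free between x = -20 and 20 mm down to 8 mm above the table. It is sprung: pressed with over about 1 N it sinks 1 mm for each further 1 N, and is solid after 12 mm
- stack_top (a point): point on the stand (not on the rims), at its middle, at the top of the stack, 76 mm above the table. Three flat rims (rim_low, rim_mid, rim_top; their poses are not given), 76 mm diameter, 12 mm thick, 50 g. Each has one through slot in its middle, 34 x 11 mm, the long side along the stand's x within 0.06 rad; the three slots lie above one another within 1 mm
- play_end (a point): point on the stand at stack-top level, 16 mm along its y from stack_top. The stack fits the walls within 1.5 mm in x, but its slot lies off stack_top along y, 5 to 16 mm to this side or 5 to 16 mm to the other. Which and how far is not reported: feel for it with the foot, probing lightly along y (or look from above). Off the slot the foot meets the flat web; in it, it goes on down
- dry_top (a point): centre of the top of the fixed dark wooden ring on which the stack is to be left: outside diameter 88 mm, bore 56 mm, 60 mm high, open down to 5 mm above the table, so that the skewer's foot hangs in its bore. z up
- cork: bystander: loose cork sanding block, 110 x 60 x 35 mm, origin at the centre of its underside
- spare: bystander: a loose green spare rim, same size as the others, lying alone on the table; not part of the job. Origin at the centre of its underside
- driver: bystander: loose screwdriver lying flat
- jar: bystander: loose glass jar, 60 mm diameter, 85 mm high, origin at the centre of its underside
- drill: bystander: loose nickel hand drill lying along its y, about 320 mm long, 65 mm high, origin on the table below its middle
- drum: bystander: loose blue tin drum, 120 mm diameter, 90 mm high, origin at the centre of its underside
Not all that is in view belongs to the job. There is more than one size of the part that bears skewer_grip; the job needs the smallest.

How it is judged (in metres and radians):
On the way, in this order (a step that is already met when the one before it is completed fails the run):
1. the skewer is threaded down through all three rims, its foot below the lowest (z of rim_low_c in the frame of skewer_grip above -0.068 m and z of rim_top_c in the frame of skewer_grip below -0.033 m and horizontal distance between each of rim_low_c, rim_mid_c, rim_top_c and skewer_grip below 0.016 m and height (world z) of rim_low_c below 0.055 m), for 0.1 s.
2. all three rims are lifted off together on the skewer, 30 mm or more above where they lay (z of rim_low_c in the frame of skewer_grip above -0.072 m and z of rim_top_c in the frame of skewer_grip below -0.033 m and horizontal distance between each of rim_low_c, rim_mid_c, rim_top_c and skewer_grip below 0.016 m and height (world z) of rim_low_c above 0.076 m and height (world z) of rim_mid_c above 0.088 m and height (world z) of rim_top_c above 0.1 m), for 0.2 s.
At the end, for the whole second after the job is handed in: all three rims lie flat on one another on the dark wooden ring in their old order, each centred on it within 12 mm and at its height within 4 mm, with the skewer upright (within 0.2 rad) through all three, foot below and collar above, released and at rest (horizontal distance between each of rim_low_c, rim_mid_c, rim_top_c and dry_top below 0.012 m and height (world z) of rim_low_c between 0.062 and 0.07 m and linear speed of each of rim_low, rim_mid, rim_top, skewer below 0.02 m/s and height (world z) of rim_mid_c between 0.074 and 0.082 m and height (world z) of rim_top_c between 0.086 and 0.094 m and z of rim_low_c in the frame of skewer_grip above -0.072 m and z of rim_top_c in the frame of skewer_grip below -0.033 m and horizontal distance between each of rim_low_c, rim_mid_c, rim_top_c and skewer_grip below 0.016 m and angle between skewer_grip's own z axis and vertical below 0.2 rad); the robot touches nothing.
It fails at once if the stand, with the stack on it, is pressed with more than 20 N (contact force between stand and anything else above 20 N).
It fails at once if the stack is let go before it stands on the wooden ring (contact force between the fingers and skewer below 0.1 N and height (world z) of rim_low_c above 0.074 m).
It fails at once if a bystander (cork block, spare rim, screwdriver, jar, hand drill or drum) is moved by more than 15 mm (distance of any of cork, spare, driver, jar, drill, drum from where it was at the start of the episode above 0.015 m).
It also fails if it takes over 72 s, if anything falls off the work surface, if the arm or the gripper's body presses on something with over 40 N, if the wrist force passes 120 N, or if a joint passes its speed limit or range.

## Working session

There is one attempt and no reset: what is moved stays moved. The work goes in short steps, Python scripts to look and compute and a tool call to move; the robot and the scene stay as the last step left them, time stands still between calls to the robot, and variables do not carry over. Pictures are saved under pics/ and viewed, and the job is handed in when it is done.

Besides the shell and the picture viewer there is one more tool, called after ">>>" as name([rows], argument=value, ...), one row to a line, values as JSON. arm_command: Moves the arm, as the interface text tells. Its arguments: {"type":"object","properties":{"motion":{"type":"array"},"newtons":{"type":"number"}},"required":["motion"]}

```bash
ls; mkdir -p pics; python3 - <<'E'
from workcell import bot, viewer
import cv2
for n in ("side","top"):
    im=viewer.camera(n); cv2.imwrite(f"pics/{n}0.png",im)
    c=viewer.calibration(n); print(n,c)
print(bot.get_obs())
E
```

```text
pics
side {'fx': 504.5656268548796, 'fy': 504.5656268548796, 'cx': 316.1596572234209, 'cy': 240.64647916822966, 'k1': -0.014572206483136188, 'T': array([[-0.9996549 ,  0.01502078,  0.02155133,  0.53659737],
       [-0.00977301,  0.5488563 , -0.83585959,  0.83070823],
       [-0.02438385, -0.83578175, -0.54852009,  0.60874172],
       [ 0.        ,  0.        ,  0.        ,  1.        ]])}
top {'fx': 472.00529910590166, 'fy': 472.00529910590166, 'cx': 320.6509016477887, 'cy': 234.922616750012, 'k1': -0.07902896042595842, 'T': array([[-0.00802419, -0.98664623,  0.16268013,  0.38910518],
       [-0.99964959,  0.00381089, -0.02619486,  0.01189373],
       [ 0.0252251 , -0.16283332, -0.98633108,  1.13616049],
       [ 0.        ,  0.        ,  0.        ,  1.        ]])}
{'time': 0.1, 'q': array([-7.62600913e+01,  5.01125086e+00,  1.00379139e+01,  9.50999179e+01,
        6.84258816e-05,  9.00018645e+01]), 'qd': array([-0.07314449,  0.01436161,  0.16148241, -0.07007432,  0.00651081,
       -0.04955281]), 'joint_efforts': array([-1.40289430e-03, -5.21561015e+01,  4.65653336e+01,  1.59531698e-02,
       -8.34518255e-05,  6.95987865e-06]), 'ee_pos': array([ 0.13058338, -0.53405619,  0.23061261]), 'tcp_rot': array([-1.79926745e+02, -6.60420296e-05,  1.37380441e+01]), 'wrist_force': array([0.55468682, 0.05255405, 0.37699747]), 'torque': array([-0.00166294,  0.00895035,  0.03115059]), 'opening': 0.08521956115466711}
```

View pics/side0.png

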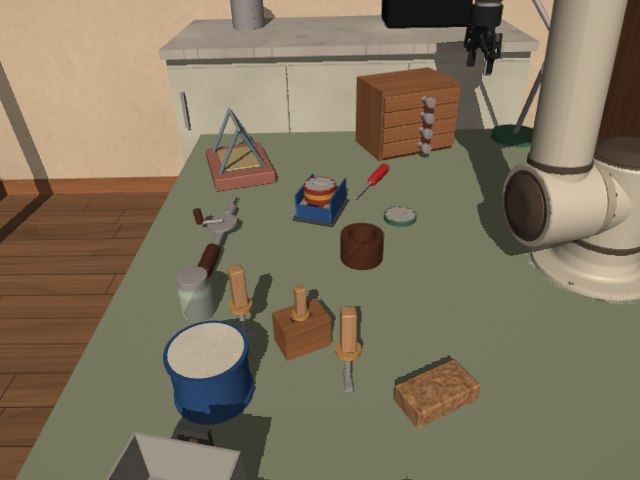

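View pics/top0.png

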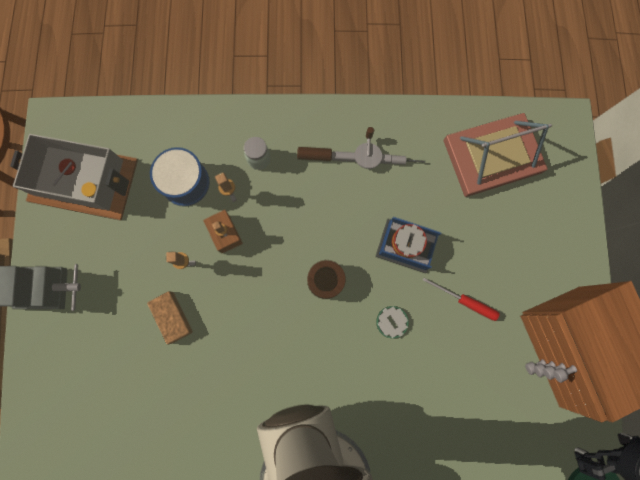

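The top view shows the holder at about (222,231), with larger skewers at (225,186) and (177,258). The ring is at (326,279) and the stand at (408,243). I'll enlarge these.

```bash
python3 - <<'E'
import cv2,numpy as np
t=cv2.imread("pics/top0.png"); s=cv2.imread("pics/side0.png")
cv2.imwrite("pics/c1.png",cv2.resize(t[205:275,370:450],None,fx=8,fy=8,interpolation=cv2.INTER_CUBIC)[:600])
cv2.imwrite("pics/c2.png",cv2.resize(t[160:290,150:280],None,fx=4.6,fy=4.6,interpolation=cv2.INTER_CUBIC))
cv2.imwrite("pics/c3.png",cv2.resize(s[260:400,210:380],None,fx=4.2,fy=4.2,interpolation=cv2.INTER_CUBIC))
cv2.imwrite("pics/c4.png",cv2.resize(t[250:310,295:360],None,fx=9,fy=9,interpolation=cv2.INTER_CUBIC))
E
```

```text
(no output)
```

View pics/c1.png

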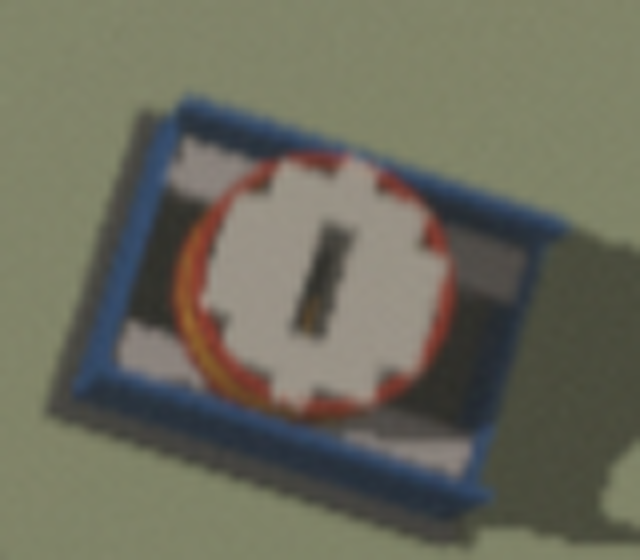

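View pics/c2.png

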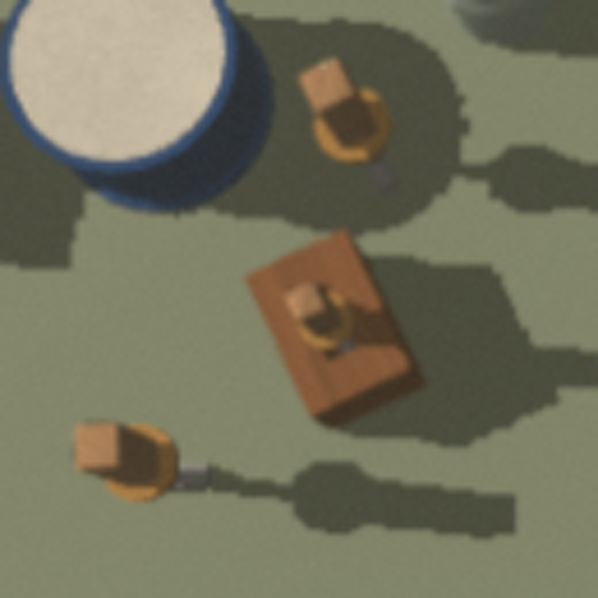

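View pics/c3.png

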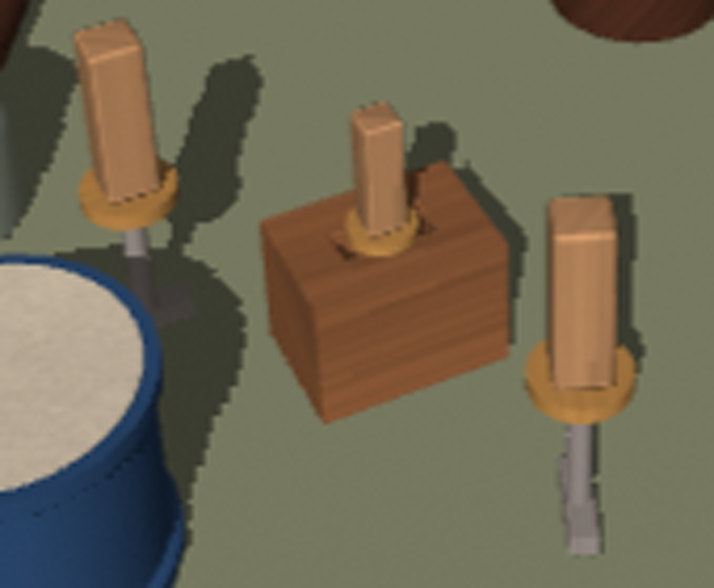

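View pics/c4.png

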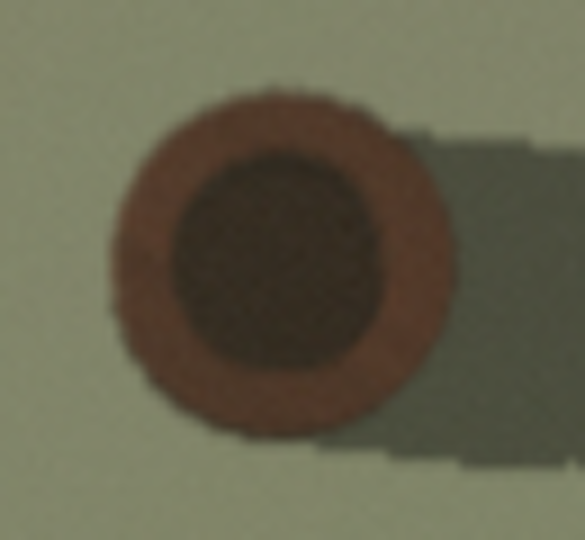

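```bash
cat > h.py <<'E'
import cv2,numpy as np
from workcell import bot, viewer
CAL={n:viewer.calibration(n) for n in("side","top")}
def unproj(n,u,v,z):
    c=CAL[n]; d=np.array([(u-c["cx"])/c["fx"],(v-c["cy"])/c["fy"]]); s=d.copy()
    for _ in range(20): s=d/(1+c["k1"]*(s@s))
    r=c["T"][:3,:3]@np.array([s[0],s[1],1]); o=c["T"][:3,3]
    return o+r*(z-o[2])/r[2]
def proj(n,P):
    c=CAL[n]; T=np.linalg.inv(c["T"]); p=np.atleast_2d(P)@T[:3,:3].T+T[:3,3]
    s=p[:,:2]/p[:,2:]; s=s*(1+c["k1"]*(s**2).sum(1,keepdims=True))
    return s*[c["fx"],c["fy"]]+[c["cx"],c["cy"]]
def cr(x,y,k,x0,y0): return (x+.5)/k-.5+x0,(y+.5)/k-.5+y0
def xf(o,yaw,pts):
    a=np.radians(yaw); R=np.array([[np.cos(a),-np.sin(a),0],[np.sin(a),np.cos(a),0],[0,0,1]])
    return np.asarray(pts)@R.T+np.array(o)
E
python3 - <<'E'
from h import *
np.set_printoptions(precision=4,suppress=True)
U=lambda x,y,z:unproj("top",*cr(x,y,8,370,205),z)
print("slot",[U(*p,.076) for p in((322,222),(355,228),(292,332),(322,340))])
a,b=U(307,336,.076),U(338,225,.076); print("slot dir",np.degrees(np.arctan2(*(b-a)[1::-1])), np.linalg.norm(b-a),(a+b)/2)
for p in((185,95),(570,222),(80,385),(490,495)): print("stand corner",p,U(*p,.066))
V=lambda x,y,z:unproj("top",*cr(x,y,9,295,250),z)
print("ring",V(276,260,.06),V(285,263,.06))
W=lambda x,y,z:unproj("top",*cr(x,y,4.6,150,160),z)
q=[W(*p,.06) for p in((247,278),(345,232),(424,382),(320,420))]; print("holder",q,np.mean(q,0))
hz=.065+.052
q=[W(*p,hz) for p in((285,294),(312,283),(328,308),(300,318))]; print("handle top",q,np.mean(q,0))
E
```

```text
slot [array([ 0.5692, -0.2212,  0.076 ]), array([ 0.5675, -0.2307,  0.076 ]), array([ 0.5374, -0.2113,  0.076 ]), array([ 0.5351, -0.2198,  0.076 ])]
slot dir -17.652398422729153 0.03370912752428483 [ 0.5523 -0.2207  0.076 ]
stand corner (185, 95) [ 0.6086 -0.1846  0.066 ]
stand corner (570, 222) [ 0.5707 -0.2964  0.066 ]
stand corner (80, 385) [ 0.5238 -0.1514  0.066 ]
stand corner (490, 495) [ 0.4912 -0.2692  0.066 ]
ring [ 0.466  -0.0263  0.06  ] [ 0.4653 -0.0286  0.06  ]
holder [array([0.6026, 0.2554, 0.06  ]), array([0.6262, 0.2065, 0.06  ]), array([0.5493, 0.165 , 0.06  ]), array([0.5303, 0.2166, 0.06  ])] [0.5771 0.2109 0.06  ]
handle top [array([0.5835, 0.2241, 0.117 ]), array([0.5888, 0.2113, 0.117 ]), array([0.5766, 0.2033, 0.117 ]), array([0.5718, 0.2166, 0.117 ])] [0.5802 0.2138 0.117 ]
```

```bash
cat > ov.py <<'E'
from h import *
def box(lx,ly,z0,z1,cx=0,cy=0):
    s=[(-1,-1),(1,-1),(1,1),(-1,1)]; P=[(cx+a*lx/2,cy+b*ly/2) for a,b in s]
    L=[]
    for i in range(4):
        j=(i+1)%4
        for z in(z0,z1): L.append([(*P[i],z),(*P[j],z)])
        L.append([(*P[i],z0),(*P[i],z1)])
    return L
def circ(r,z,n=48,cx=0,cy=0):
    t=np.linspace(0,2*np.pi,n+1); P=[(cx+r*np.cos(a),cy+r*np.sin(a),z) for a in t]; return [[P[i],P[i+1]] for i in range(n)]
def draw(img,n,o,yaw,L,x0,y0,k,col):
    for a in L:
        p=proj(n,xf(o,yaw,a)); p=((p-[x0,y0]+.5)*k-.5).round().astype(int)
        cv2.line(img,tuple(map(int,p[0])),tuple(map(int,p[1])),col,1)
def over(src,n,x0,y0,x1,y1,k,out,items):
    im=cv2.resize(cv2.imread(src)[y0:y1,x0:x1],None,fx=k,fy=k,interpolation=cv2.INTER_CUBIC)
    for o,yaw,L,col in items: draw(im,n,o,yaw,L,x0,y0,k,col)
    cv2.imwrite(out,im); return im
E
python3 - <<'E'
from ov import *
hold=((.578,.2115,0),28.3,box(.08,.056,0,.06),(0,255,0))
hand=((.578,.2115,0),28.3,box(.016,.016,.065,.117),(0,255,255))
st=((.5486,-.2254,0),-17,box(.079,.11,0.04,.066)[0::1],(0,255,0))
sl=((.5523,-.2207,0),-17,box(.034,.011,.076,.076)+circ(.038,.076),(255,0,255))
ri=((.4655,-.0275,0),0,circ(.044,.06)+circ(.028,.06)+circ(.044,0),(0,255,0))
A=[]
for n,(b) in {"top":[(180,195,270,270),(370,205,450,275),(295,250,360,310)],"side":[(260,270,350,370),(285,165,365,235),(325,210,400,280)]}.items():
    ims=[]
    for (x0,y0,x1,y1),it in zip(b,([hold,hand],[st,sl],[ri])):
        im=over(f"pics/{n}0.png",n,x0,y0,x1,y1,4,"pics/tmp.png",it); im=cv2.copyMakeBorder(im,0,400-im.shape[0] if im.shape[0]<400 else 0,0,0,0)[:300 if n=="top" else 400]
        ims.append(cv2.resize(im,(266,im.shape[0]*266//im.shape[1]))[:300] if 0 else im[:300])
    cv2.imwrite(f"pics/ovA_{n}.png",np.hstack(ims)[:, :]); print(np.hstack(ims).shape)
E
python3 - <<'E'
import cv2
for n in("top","side"):
    i=cv2.imread(f"pics/ovA_{n}.png"); cv2.imwrite(f"pics/ovB_{n}.png",i[:,:800]); print(i.shape)
E
```

```text
(300, 940, 3)
(300, 980, 3)
(300, 940, 3)
(300, 980, 3)
```

```bash
cat >> ov.py <<'E'
def grid(panels,out):
    # panels: (src,cam,x0,y0,items) each 80x60 px *5
    T=[over(s,n,x0,y0,x0+80,y0+60,5,"pics/tmp.png",it) for s,n,x0,y0,it in panels]
    while len(T)<4: T.append(T[0]*0)
    cv2.imwrite(out,np.vstack([np.hstack(T[:2]),np.hstack(T[2:4])]))
E
cat > it.py <<'E'
from ov import *
hold=((.578,.2115,0),28.3,box(.08,.056,0,.06),(0,255,0))
hand=((.578,.2115,0),28.3,box(.016,.016,.065,.117),(0,255,255))
st=((.5486,-.2254,0),-17,box(.079,.11,0.04,.066)[0::1],(0,255,0))
sl=((.5523,-.2207,0),-17,box(.034,.011,.076,.076)+circ(.038,.076),(255,0,255))
ri=((.4655,-.0275,0),0,circ(.044,.06)+circ(.028,.06)+circ(.044,0),(0,255,0))
E
python3 - <<'E'
from it import *
t,s="pics/top0.png","pics/side0.png"
grid([(t,"top",185,205,[hold,hand]),(t,"top",370,210,[st,sl]),(s,"side",260,280,[hold,hand]),(s,"side",285,170,[st,sl])],"pics/g1.png")
grid([(t,"top",290,250,[ri]),(s,"side",322,215,[ri])],"pics/g2.png")
E
```

```text
(no output)
```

View pics/g1.png

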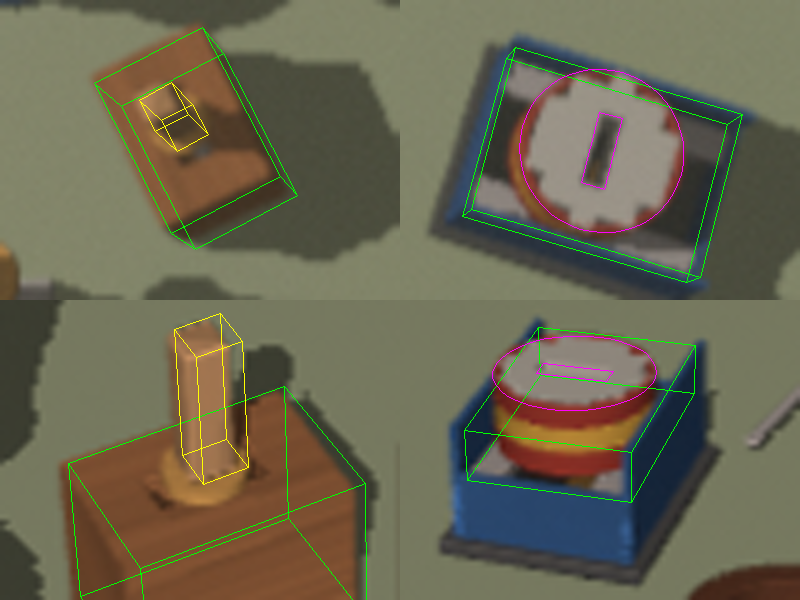

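View pics/g2.png

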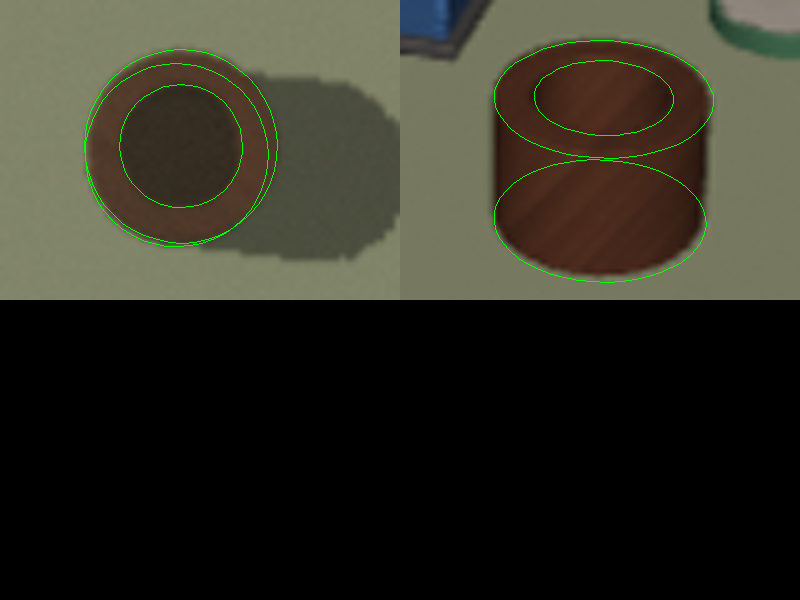

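```bash
python3 - <<'E'
from h import *
np.set_printoptions(precision=3,suppress=True)
W=lambda x,y,z:unproj("top",*cr(x,y,4.6,150,160),z)
print("drum",unproj("top",178,173,.09),"sk2",W(352,125,.065),W(325,80,.16),"sk3",W(140,460,.065),W(98,447,.16))
print("jar",unproj("top",256,150,.085))
E
```

```text
drum [0.707 0.311 0.09 ] sk2 [0.681 0.204 0.065] [0.676 0.2   0.16 ] sk3 [0.51  0.305 0.065] [0.505 0.298 0.16 ]
jar [0.763 0.133 0.085]
```

>>> arm_command([
  [1,[0.2,-0.8,-0.25],[0,0,0]],
  [1,[0.2,-0.8,-0.25],[0,0,0]],
  [1,[0.2,-0.8,-0.25],[0,0,0]],
  [1,[0.2,-0.8,-0.25],[0,0,0]],
])

```text
time: 0.6
ee_pos: [0.1314, -0.3347, 0.2914]
tcp_rot: [-180.0, -0.0, 13.7]
wrist_force: [0.3, -0.4, 0.7]
opening: 0.0854
```

>>> arm_command([
  [1,[0.75,-0.56,0.1],[0,0,0]],
  [1,[0.75,-0.56,0.1],[0,0,0]],
  [1,[0.75,-0.56,0.1],[0,0,0]],
  [1,[0.75,-0.56,0.1],[0,0,0]],
  [1,[0.75,-0.56,0.1],[0,0,0]],
  [1,[0.75,-0.56,0.1],[0,0,0]],
  [1,[0.75,-0.56,0.1],[0,0,0]],
  [1,[0.75,-0.56,0.1],[0,0,0]],
  [1,[0.75,-0.56,0.1],[0,0,0]],
  [1,[0.75,-0.56,0.1],[0,0,0]],
  [1,[0.75,-0.56,0.1],[0,0,0]],
  [1,[0.75,-0.56,0.1],[0,0,0]],
])

```text
time: 2.1
ee_pos: [0.5664, 0.1653, 0.2188]
tcp_rot: [-179.1, 0.0, 15.9]
wrist_force: [0.2, -0.1, 1.2]
opening: 0.0855
```

>>> arm_command([
  [1,[0,0,0],[0,0,-1]],
  [1,[0,0,0],[0,0,-1]],
  [1,[0,0,0],[0,0,-1]],
  [1,[0,0,0],[0,0,-1]],
  [1,[0,0,0],[0,0,-1]],
  [1,[0,0,0],[0,0,-1]],
  [1,[0,0,0],[0,0,-1]],
  [1,[0,0,0],[0,0,-1]],
  [1,[0,0,0],[0,0,-1]],
])

```text
time: 3.22
ee_pos: [0.5655, 0.1633, 0.2189]
tcp_rot: [-179.4, -0.7, 69.9]
wrist_force: [0.8, 0.8, 0.1]
opening: 0.0851
```

```bash
cat > plan.py <<'E'
from h import *
from scipy.spatial.transform import Rotation as Rn
np.set_printoptions(precision=3,suppress=True)
def plan(p,yaw):
    o=bot.get_obs(); R=Rn.from_euler("xyz",o["tcp_rot"],degrees=True)
    Rt=Rn.from_euler("xyz",[180,0,yaw],degrees=True)
    d=R.inv().apply(np.array(p)-o["ee_pos"])/.06
    w=np.degrees((R.inv()*Rt).as_rotvec())/6
    print("t",o["time"],"pos",o["ee_pos"],"rpy",o["tcp_rot"],"F",o["wrist_force"],"q",o["q"].round(1))
    print("shift in current frame",d,"turn",w,"shift in target frame",Rt.inv().apply(np.array(p)-o["ee_pos"])/.06)
E
python3 -c "
from plan import *
plan([.5803,.2135,.16],118.3)"
```

```text
t 3.225 pos [0.565 0.163 0.219] rpy [-179.415   -0.709   69.916] F [0.779 0.789 0.084] q [ 15.7  10.2  14.5  94.3   0.9 125.7]
shift in current frame [ 0.858 -0.045  0.994] turn [-0.042 -0.152 -8.063] shift in target frame [0.619 0.614 0.982]
```

>>> arm_command([
  [1,[0,0,0],[0,0,-1]],
  [1,[0,0,0],[0,0,-1]],
  [1,[0,0,0],[0,0,-1]],
  [1,[0,0,0],[0,0,-1]],
  [1,[0,0,0],[0,0,-1]],
  [1,[0,0,0],[0,0,-1]],
  [1,[0,0,0],[0,0,-1]],
  [1,[0,0,0],[0,0,-1]],
  [1,[0.31,0.31,0.4],[0,0,0]],
  [1,[0.31,0.31,0.4],[0,0,0]],
  [1,[0,0,0],[0,0,0]],
])

```text
time: 4.6
ee_pos: [0.5802, 0.2152, 0.1692]
tcp_rot: [-179.9, -0.9, 117.8]
wrist_force: [0.3, -0.4, 0.8]
opening: 0.0856
```

```bash
python3 -c "
from plan import *
plan([.5803,.2135,.15],118.3)
for n in('side','top'): cv2.imwrite(f'pics/{n}1.png',viewer.camera(n))
from it import *
t,s='pics/top1.png','pics/side1.png'
cv2.imwrite('pics/v1.png',np.hstack([cv2.resize(cv2.imread(t)[180:280,170:270],None,fx=4,fy=4),cv2.resize(cv2.imread(s)[230:380,240:340],None,fx=4,fy=4)[100:500]]))"
```

```text
t 4.6 pos [0.58  0.215 0.169] rpy [-179.925   -0.94   117.809] F [ 0.329 -0.39   0.76 ] q [19.9 13.9 13.3 89.6  0.9 82.1]
shift in current frame [-0.031 -0.011  0.319] turn [-0.012 -0.157 -0.082] shift in target frame [-0.026 -0.011  0.32 ]
```

View pics/v1.png

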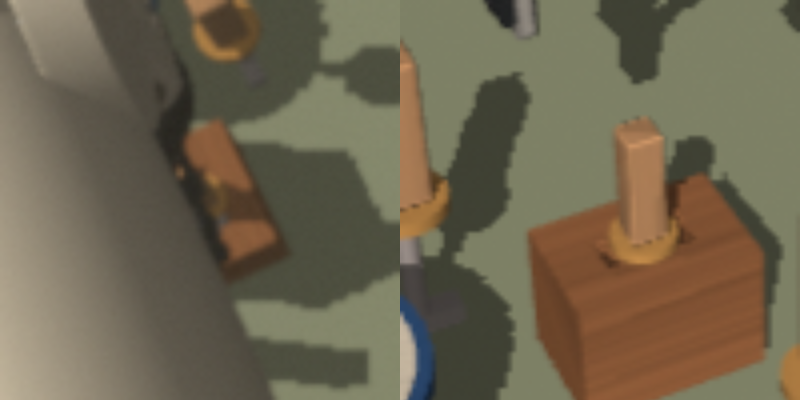

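>>> arm_command([
  [1,[-0.03,-0.01,0],[-0.01,-0.16,-0.08]],
  [1,[0,0,0.3],[0,0,0]],
  [1,[0,0,0.3],[0,0,0]],
  [1,[0,0,0.2],[0,0,0]],
  [1,[0,0,0],[0,0,0]],
])

```text
time: 5.32
ee_pos: [0.5809, 0.2121, 0.1225]
tcp_rot: [179.9, 0.0, 118.2]
wrist_force: [-0.0, 0.4, 0.5]
opening: 0.0856
```

```bash
python3 -c "
from plan import *
plan([.5803,.2135,.073],118.3)
for n in('side',): cv2.imwrite(f'pics/{n}2.png',viewer.camera(n))
s='pics/side2.png'
cv2.imwrite('pics/v2.png',cv2.resize(cv2.imread(s)[220:370,200:400],None,fx=4,fy=4))"
```

```text
t 5.325 pos [0.581 0.212 0.122] rpy [179.895   0.043 118.192] F [-0.023  0.392  0.548] q [20.1 13.5  7.6 84.1 -0.  81.9]
shift in current frame [0.025 0.001 0.824] turn [ 0.017  0.007 -0.018] shift in target frame [0.024 0.003 0.824]
```

View pics/v2.png

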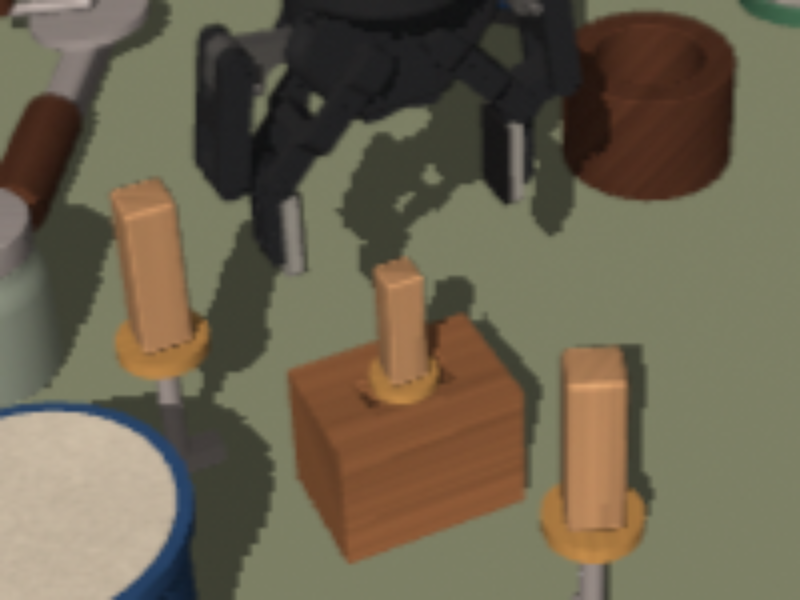

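>>> arm_command([
  [1,[0.02,0,0.3],[0,0,0]],
  [1,[0,0,0.3],[0,0,0]],
  [1,[0,0,0.2],[0,0,0]],
  [1,[0,0,0],[0,0,0]],
])

```text
time: 5.88
ee_pos: [0.5805, 0.2133, 0.0745]
tcp_rot: [179.9, 0.0, 118.2]
wrist_force: [0.6, -0.3, 0.5]
opening: 0.0852
```

>>> arm_command([
  [0.3,[0,0,0],[0,0,0]],
  [0.3,[0,0,0],[0,0,0]],
  [0,[0,0,0],[0,0,0]],
  [0,[0,0,0],[0,0,0]],
  [0,[0,0,0],[0,0,0]],
], newtons=50)

```text
time: 6.5
ee_pos: [0.5814, 0.2136, 0.0765]
tcp_rot: [179.7, 0.1, 118.2]
wrist_force: [-0.8, -0.9, 1.1]
opening: 0.0155
```

```bash
python3 -c "
from plan import *
plan([.5803,.2135,.073],118.3)
for n in('side',): cv2.imwrite(f'pics/{n}3.png',viewer.camera(n))
s='pics/side3.png'
cv2.imwrite('pics/v3.png',cv2.resize(cv2.imread(s)[220:370,200:400],None,fx=4,fy=4))"
```

```text
t 6.5 pos [0.581 0.214 0.076] rpy [179.728   0.073 118.196] F [-0.798 -0.934  1.058] q [20.2 13.9  3.1 78.9 -0.  82. ]
shift in current frame [ 0.007 -0.016  0.058] turn [ 0.045  0.012 -0.017] shift in target frame [ 0.007 -0.016  0.058]
```

View pics/v3.png

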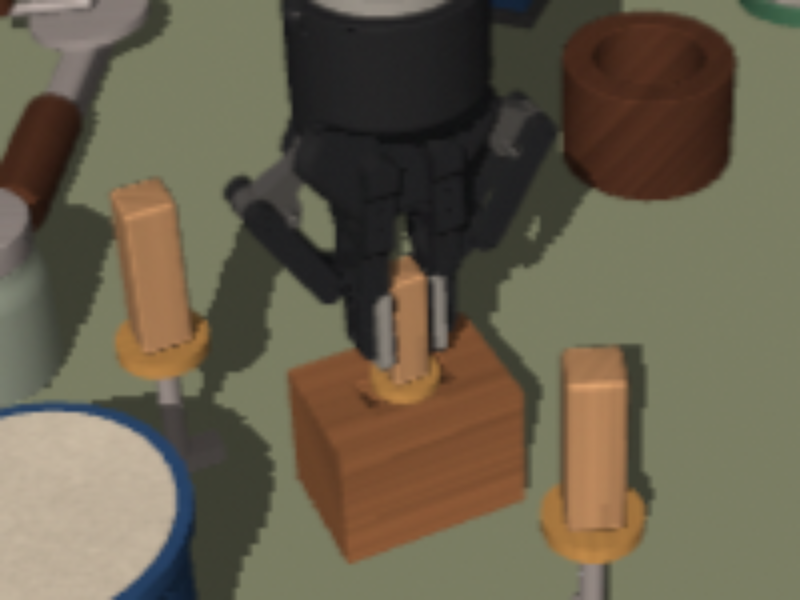

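>>> arm_command([
  [0,[0,0,-0.2],[0,0,0]],
  [0,[0,0,-0.3],[0,0,0]],
  [0,[0,0,-0.3],[0,0,0]],
  [0,[0,0,-0.4],[0,0,0]],
  [0,[0,0,-0.4],[0,0,0]],
  [0,[0,0,0],[0,0,0]],
])

```text
time: 7.3
ee_pos: [0.5818, 0.2139, 0.1751]
tcp_rot: [179.5, 0.1, 118.2]
wrist_force: [0.3, 0.7, -1.3]
opening: 0.0154
```

```bash
python3 -c "
from plan import *
plan([.5803,.2135,.18],118.3)
for n in('side',): cv2.imwrite(f'pics/{n}4.png',viewer.camera(n))
s='pics/side4.png'
cv2.imwrite('pics/v4.png',cv2.resize(cv2.imread(s)[180:330,200:400],None,fx=4,fy=4))"
```

```text
t 7.3 pos [0.582 0.214 0.175] rpy [179.498   0.099 118.201] F [ 0.252  0.696 -1.306] q [20.2 13.4 13.3 89.4 -0.  82. ]
shift in current frame [ 0.006 -0.025 -0.081] turn [ 0.084  0.017 -0.017] shift in target frame [ 0.006 -0.026 -0.081]
```

View pics/v4.png

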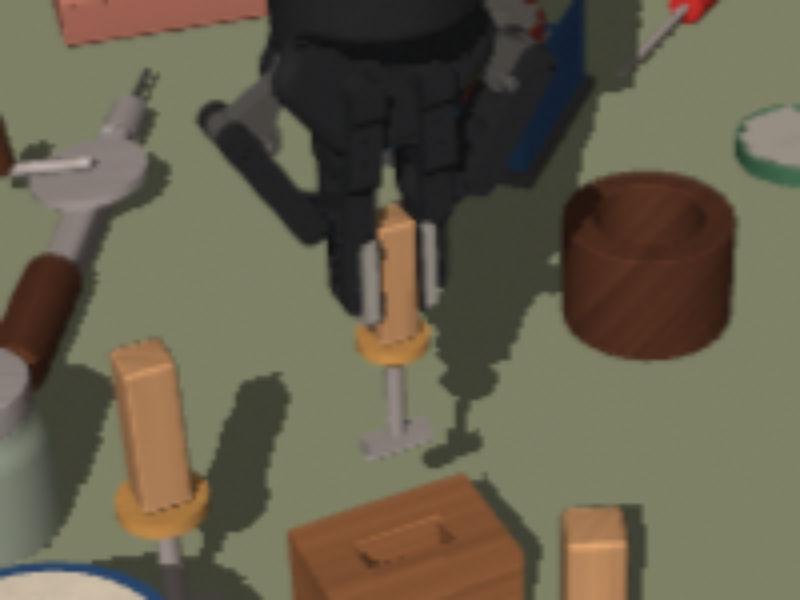

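>>> arm_command([
  [0,[-0.3,-0.19,-0.05],[0,0,0]],
  [0,[-0.6,-0.38,-0.05],[0,0,0]],
  [0,[-0.6,-0.38,-0.05],[0,0,0]],
  [0,[-0.6,-0.38,-0.05],[0,0,0]],
  [0,[-0.6,-0.38,-0.05],[0,0,0]],
  [0,[-0.6,-0.38,0],[0,0,0]],
  [0,[-0.6,-0.38,0],[0,0,0]],
  [0,[-0.6,-0.38,0],[0,0,0]],
  [0,[-0.6,-0.38,0],[0,0,0]],
  [0,[-0.6,-0.38,0],[0,0,0]],
  [0,[-0.3,-0.19,0],[0,0,0]],
])

```text
time: 8.72
ee_pos: [0.5486, -0.2139, 0.1856]
tcp_rot: [179.8, 0.0, 118.1]
wrist_force: [-0.7, 0.5, -0.4]
opening: 0.0154
```

>>> arm_command([
  [0,[0,0,0],[0,0,0.8]],
  [0,[0,0,0],[0,0,1]],
  [0,[0,0,0],[0,0,1]],
  [0,[0,0,0],[0,0,1]],
  [0,[0,0,0],[0,0,1]],
  [0,[0,0,0],[0,0,1]],
  [0,[0,0,0],[0,0,1]],
  [0,[0,0,0],[0,0,0.7]],
  [0,[0,0,0],[0,0,0]],
])

```text
time: 9.85
ee_pos: [0.5495, -0.2114, 0.1861]
tcp_rot: [179.8, -0.1, 73.2]
wrist_force: [-1.1, 0.5, -0.9]
opening: 0.0151
```

```bash
python3 -c "
from plan import *
plan([.5523,-.2207,.16],73)"
```

```text
t 9.85 pos [ 0.55  -0.211  0.186] rpy [179.831  -0.136  73.238] F [-1.119  0.51  -0.862] q [-21.1   9.5  10.   90.4   0.1  85.6]
shift in current frame [-0.136  0.088  0.435] turn [ 0.028 -0.023  0.04 ] shift in target frame [-0.134  0.09   0.435]
```

>>> arm_command([
  [0,[-0.07,0.045,0.2],[0,0,0.04]],
  [0,[-0.07,0.045,0.2],[0,0,0]],
  [0,[0,0,0.12],[0,0,0]],
  [0,[0,0,0],[0,0,0]],
])

```text
time: 10.35
ee_pos: [0.5523, -0.221, 0.1543]
tcp_rot: [179.9, -0.1, 73.0]
wrist_force: [0.5, -0.6, -1.4]
opening: 0.0157
```

```bash
cat > sk.py <<'E'
import sys
from plan import *; from it import *
def skew(tag,slot,off=(0,0),dz=.0155,x0=285,y0=160,xt=370,yt=205):
    plan([slot[0],slot[1],.16],73)
    o=bot.get_obs(); p=o["ee_pos"]; R=Rn.from_euler("xyz",o["tcp_rot"],degrees=True).as_matrix()
    g=p+R@np.array([off[0],off[1],-dz]); yaw=np.degrees(np.arctan2(R[1,1],R[0,1]))  # foot along tool y
    L=box(.016,.016,-.026,.026)+circ(.014,-.026)+circ(.014,-.031)+box(.028,.008,-.081,-.073)
    print("grip",g,"footyaw",yaw)
    for n in("side","top"): cv2.imwrite(f"pics/{n}{tag}.png",viewer.camera(n))
    slx=((slot[0],slot[1],0),-17,box(.034,.011,.076,.076)+circ(.038,.076),(255,0,255))
    sk=(g,yaw,L,(0,255,0))
    a=over(f"pics/side{tag}.png","side",x0,y0,x0+75,y0+75,8,"pics/tmp.png",[]); cv2.imwrite(f"pics/s{tag}.png",a)
    b=over(f"pics/side{tag}.png","side",x0,y0,x0+75,y0+75,5,"pics/tmp.png",[slx,sk])
    c=over(f"pics/top{tag}.png","top",xt,yt,xt+75,yt+75,5,"pics/tmp.png",[slx,sk])
    cv2.imwrite(f"pics/o{tag}.png",np.hstack([b,c]))
E
python3 -c "
from sk import *
skew('5',(.5523,-.2207))"
```

```text
t 10.35 pos [ 0.552 -0.221  0.154] rpy [179.88   -0.138  72.965] F [ 0.511 -0.573 -1.431] q [-21.9  10.2   7.3  87.    0.1  85.2]
shift in current frame [ 0.005 -0.001 -0.096] turn [ 0.02  -0.023 -0.006] shift in target frame [ 0.005 -0.002 -0.096]
grip [ 0.552 -0.221  0.17 ] footyaw -17.03527679174827
```

View pics/s5.png

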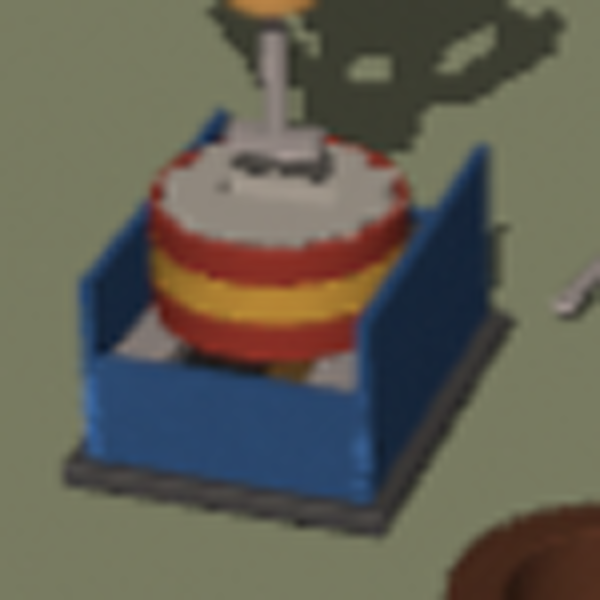

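View pics/o5.png

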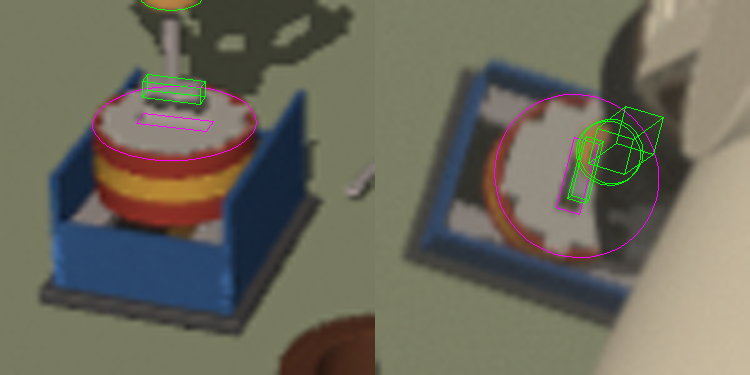

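```bash
python3 -c "
from it import *
a=over('pics/side0.png','side',300,170,340,200,16,'pics/tmp.png',[]); b=over('pics/side0.png','side',300,170,340,200,16,'pics/s0z.png',[sl])
t=over('pics/top0.png','top',392,222,427,257,16,'pics/t0z.png',[]); "
```

```text
(no output)
```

View pics/s0z.png

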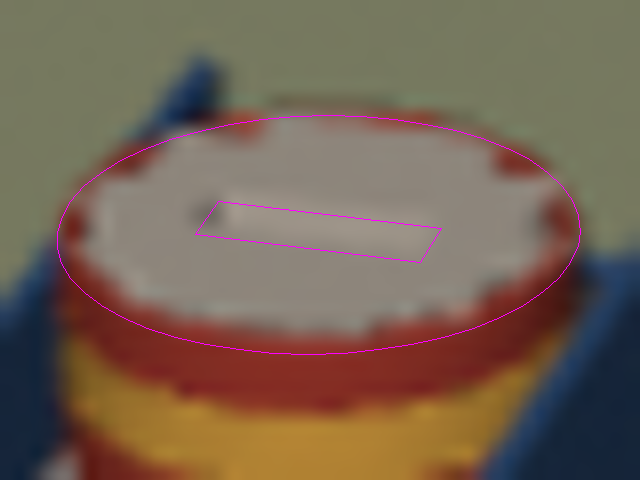

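View pics/t0z.png

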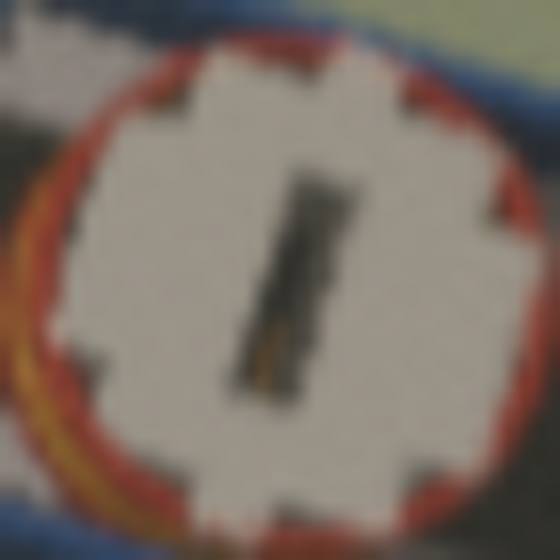

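>>> arm_command([
  [0,[0,0,0.08],[0,0,0]],
  [0,[0,0,0.08],[0,0,0]],
  [0,[0,0,0.03],[0,0,0]],
  [0,[0,0,0],[0,0,0]],
])

```text
time: 10.95
ee_pos: [0.5527, -0.221, 0.1438]
tcp_rot: [179.8, -0.1, 73.0]
wrist_force: [-0.5, -0.2, -1.4]
opening: 0.0157
```

>>> arm_command([
  [0,[0,0,0.04],[0,0,0]],
  [0,[0,0,0],[0,0,0]],
])

```text
time: 11.2
ee_pos: [0.5528, -0.2211, 0.1414]
tcp_rot: [179.8, -0.1, 73.0]
wrist_force: [0.3, -0.8, -1.3]
opening: 0.0152
```

>>> arm_command([
  [0,[0,0,0.04],[0,0,0]],
  [0,[0,0,0],[0,0,0]],
])

```text
time: 11.45
ee_pos: [0.5527, -0.221, 0.1389]
tcp_rot: [179.8, -0.1, 73.0]
wrist_force: [0.1, -0.3, -1.0]
opening: 0.0153
```

>>> arm_command([
  [0,[0,0,0.04],[0,0,0]],
  [0,[0,0,0],[0,0,0]],
])

```text
time: 11.7
ee_pos: [0.5527, -0.2211, 0.1365]
tcp_rot: [179.8, -0.1, 73.0]
wrist_force: [0.6, -0.1, -1.9]
opening: 0.015
```

>>> arm_command([
  [0,[0,0,0.03],[0,0,0]],
  [0,[0,0,0],[0,0,0]],
])

```text
time: 11.95
ee_pos: [0.5528, -0.2211, 0.1348]
tcp_rot: [179.8, -0.1, 73.0]
wrist_force: [0.6, 0.7, -0.7]
opening: 0.0155
```

```bash
python3 -c "
from sk import *
skew('6',(.5523,-.2207))"
```

```text
t 11.95 pos [ 0.553 -0.221  0.135] rpy [179.793  -0.131  72.956] F [ 0.564  0.673 -0.729] q [-21.9  10.1   5.1  84.8   0.1  85.2]
shift in current frame [ 0.005 -0.008 -0.42 ] turn [ 0.034 -0.022 -0.007] shift in target frame [ 0.004 -0.01  -0.42 ]
grip [ 0.553 -0.221  0.15 ] footyaw -17.04487278305337
```

View pics/s6.png

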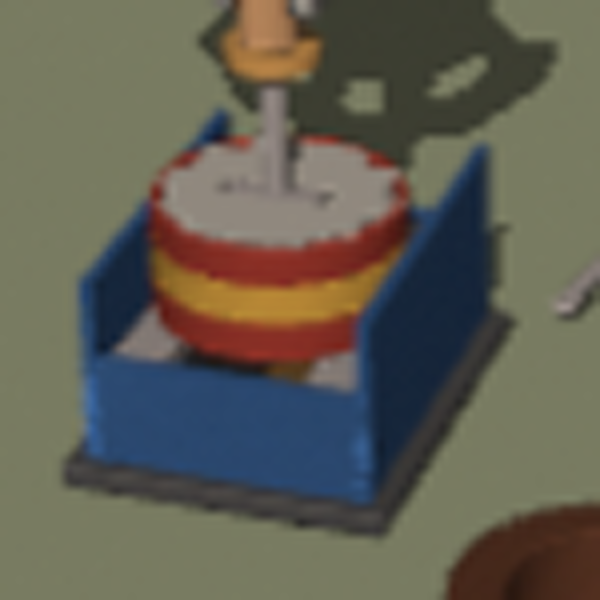

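The foot has entered the slot with no contact force; its top is flush with the web at about (270,190). I'll keep going down in small steps.

>>> arm_command([
  [0,[0,0,0.05],[0,0,0]],
  [0,[0,0,0.05],[0,0,0]],
  [0,[0,0,0],[0,0,0]],
])

```text
time: 12.42
ee_pos: [0.5527, -0.221, 0.1285]
tcp_rot: [179.8, -0.1, 73.0]
wrist_force: [0.0, -0.2, -0.1]
opening: 0.0157
```

>>> arm_command([
  [0,[0,0,0.05],[0,0,0]],
  [0,[0,0,0.05],[0,0,0]],
  [0,[0,0,0],[0,0,0]],
])

```text
time: 12.8
ee_pos: [0.5527, -0.221, 0.1226]
tcp_rot: [179.8, -0.1, 73.0]
wrist_force: [1.1, 0.3, -2.7]
opening: 0.0152
```

>>> arm_command([
  [0,[0,0,0.05],[0,0,0]],
  [0,[0,0,0.05],[0,0,0]],
  [0,[0,0,0],[0,0,0]],
])

```text
time: 13.18
ee_pos: [0.5528, -0.221, 0.1166]
tcp_rot: [179.8, -0.1, 73.0]
wrist_force: [1.1, -1.3, -1.7]
opening: 0.0155
```

>>> arm_command([
  [0,[0,0,0.05],[0,0,0]],
  [0,[0,0,0.05],[0,0,0]],
  [0,[0,0,0],[0,0,0]],
])

```text
time: 13.55
ee_pos: [0.5528, -0.2209, 0.1105]
tcp_rot: [179.8, -0.1, 73.0]
wrist_force: [0.1, 0.1, -1.4]
opening: 0.015
```

>>> arm_command([
  [0,[0,0,0.06],[0,0,0]],
  [0,[0,0,0.06],[0,0,0]],
  [0,[0,0,0],[0,0,0]],
])

```text
time: 13.92
ee_pos: [0.5528, -0.221, 0.1032]
tcp_rot: [179.8, -0.1, 73.0]
wrist_force: [0.0, -0.1, -1.3]
opening: 0.0157
```

>>> arm_command([
  [0,[0,0,0.06],[0,0,0]],
  [0,[0,0,0.04],[0,0,0]],
  [0,[0,0,0],[0,0,0]],
])

```text
time: 14.3
ee_pos: [0.5529, -0.221, 0.0975]
tcp_rot: [179.8, -0.1, 73.0]
wrist_force: [-0.5, 0.9, -0.8]
opening: 0.0153
```

```bash
python3 -c "
from sk import *
skew('7',(.5523,-.2207))"
```

```text
t 14.3 pos [ 0.553 -0.221  0.097] rpy [179.804  -0.131  72.962] F [-0.541  0.918 -0.825] q [-21.9  10.4   1.3  80.7   0.1  85.2]
shift in current frame [ 0.004 -0.007 -1.042] turn [ 0.033 -0.022 -0.006] shift in target frame [ 0.002 -0.011 -1.042]
grip [ 0.553 -0.221  0.113] footyaw -17.03846062208915
```

View pics/s7.png

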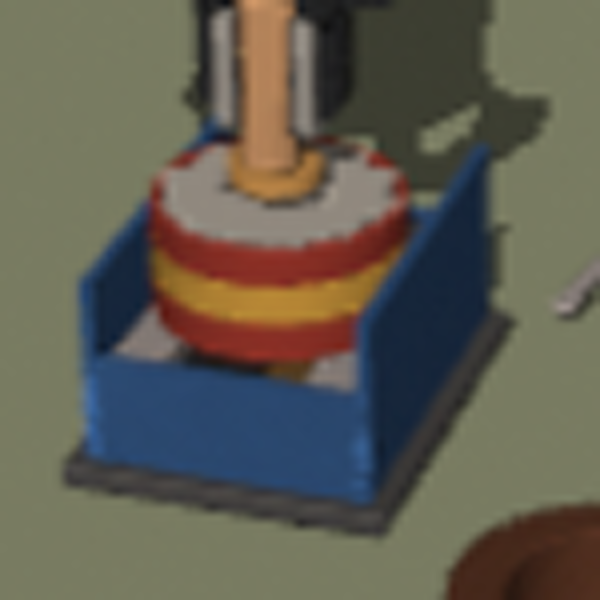

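View pics/o7.png

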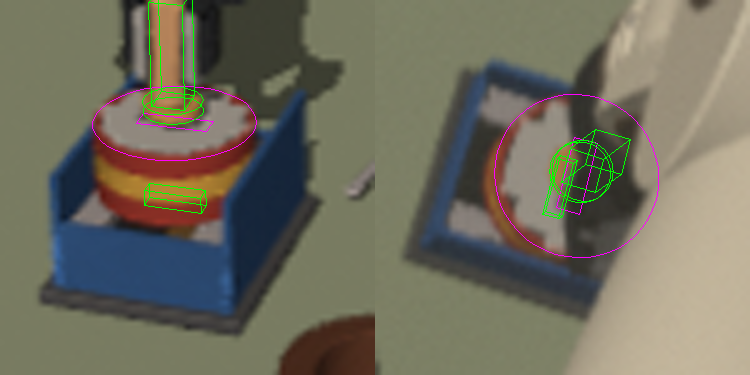

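>>> arm_command([
  [0,[0,0,0.04],[0,0,0]],
  [0,[0,0,0],[0,0,0]],
])

```text
time: 14.65
ee_pos: [0.5529, -0.221, 0.0951]
tcp_rot: [179.8, -0.1, 73.0]
wrist_force: [-0.6, -0.7, -1.6]
opening: 0.0154
```

>>> arm_command([
  [0,[0,0,0.03],[0,0,0]],
  [0,[0,0,0],[0,0,0]],
])

```text
time: 14.9
ee_pos: [0.553, -0.221, 0.0934]
tcp_rot: [179.8, -0.1, 73.0]
wrist_force: [0.3, 0.6, -1.4]
opening: 0.0158
```

>>> arm_command([
  [0,[0,0,0.03],[0,0,0]],
  [0,[0,0,0],[0,0,0]],
])

```text
time: 15.15
ee_pos: [0.5531, -0.2211, 0.0919]
tcp_rot: [179.8, -0.1, 73.0]
wrist_force: [-0.3, 0.7, 0.3]
opening: 0.0153
```

>>> arm_command([
  [0,[0,0,0],[0,0,0]],
  [0,[0,0,0],[0,0,0]],
])

```text
time: 15.4
ee_pos: [0.5531, -0.2211, 0.0919]
tcp_rot: [179.8, -0.1, 73.0]
wrist_force: [0.5, 0.0, 1.0]
opening: 0.0154
```

>>> arm_command([
  [0,[0,0,-0.04],[0,0,0]],
  [0,[0,0,0],[0,0,-0.5]],
  [0,[0,0,0],[0,0,-1]],
  [0,[0,0,0],[0,0,-1]],
  [0,[0,0,0],[0,0,-1]],
  [0,[0,0,0],[0,0,0]],
])

```text
time: 16.15
ee_pos: [0.5529, -0.221, 0.094]
tcp_rot: [179.8, -0.1, 93.9]
wrist_force: [-0.4, -0.7, -2.2]
opening: 0.0152
```

>>> arm_command([
  [0,[0,0,0],[0,0,-1]],
  [0,[0,0,0],[0,0,-1]],
  [0,[0,0,0],[0,0,-1]],
  [0,[0,0,0],[0,0,0]],
])

```text
time: 16.65
ee_pos: [0.553, -0.2211, 0.0941]
tcp_rot: [179.8, 0.0, 111.8]
wrist_force: [0.3, -0.4, -1.1]
opening: 0.0154
```

Free turning. Remaining: 51° = 8.5 units.

>>> arm_command([
  [0,[0,0,0],[0,0,-1]],
  [0,[0,0,0],[0,0,-1]],
  [0,[0,0,0],[0,0,-1]],
  [0,[0,0,0],[0,0,-1]],
  [0,[0,0,0],[0,0,-1]],
  [0,[0,0,0],[0,0,-1]],
  [0,[0,0,0],[0,0,-1]],
  [0,[0,0,0],[0,0,-1]],
  [0,[0,0,0],[0,0,-0.5]],
  [0,[0,0,0],[0,0,0]],
])

```text
time: 17.9
ee_pos: [0.553, -0.221, 0.0941]
tcp_rot: [179.9, 0.2, 162.8]
wrist_force: [0.6, 0.6, -1.4]
opening: 0.0153
```

```bash
python3 -c "
from sk import *
skew('8',(.5523,-.2207))
plan([.553,-.221,.094],163)"
```

```text
t 17.9 pos [ 0.553 -0.221  0.094] rpy [179.869   0.213 162.754] F [ 0.603  0.633 -1.416] q [-21.9  10.5   1.   80.3   0.1  -4.6]
shift in current frame [ 0.009  0.004 -1.098] turn [ 0.045  0.011 14.959] shift in target frame [ 0.002 -0.013 -1.098]
grip [ 0.553 -0.221  0.11 ] footyaw 72.75406804511069
t 18.0 pos [ 0.553 -0.221  0.094] rpy [179.871   0.213 162.777] F [-0.065  0.342 -0.422] q [-21.9  10.5   1.   80.3   0.1  -4.6]
shift in current frame [0.    0.    0.002] turn [ 0.021  0.036 -0.037] shift in target frame [-0.     0.     0.002]
```

View pics/s8.png

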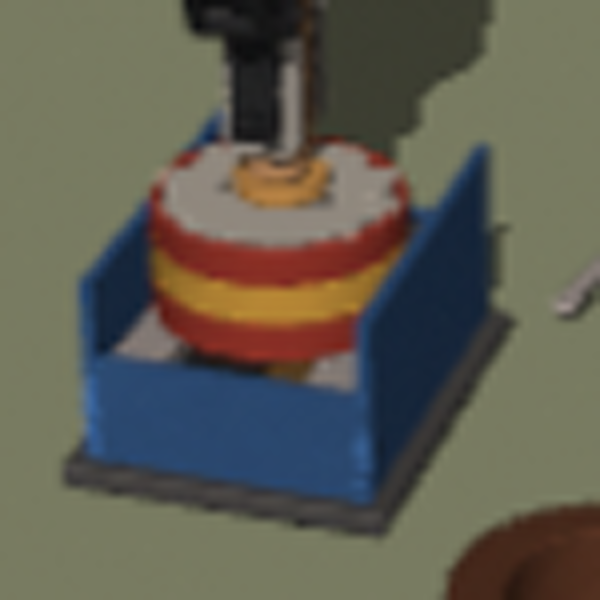

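>>> arm_command([
  [0,[0,0,-0.04],[0,0,0]],
  [0,[0,0,-0.04],[0,0,0]],
  [0,[0,0,-0.06],[0,0,0]],
  [0,[0,0,-0.06],[0,0,0]],
  [0,[0,0,0],[0,0,0]],
])

```text
time: 18.62
ee_pos: [0.5532, -0.2211, 0.1065]
tcp_rot: [179.9, 0.3, 163.0]
wrist_force: [-0.7, 0.3, -3.0]
opening: 0.0148
```

>>> arm_command([
  [0,[0,0,-0.1],[0,0,0]],
  [0,[0,0,-0.2],[0,0,0]],
  [0,[0,0,-0.2],[0,0,0]],
  [0,[0,0,-0.2],[0,0,0]],
  [0,[0,0,-0.2],[0,0,0]],
  [0,[0,0,-0.1],[0,0,0]],
  [0,[0,0,0],[0,0,0]],
])

```text
time: 19.5
ee_pos: [0.5529, -0.2212, 0.1666]
tcp_rot: [179.9, 0.3, 163.0]
wrist_force: [0.2, -0.4, -3.2]
opening: 0.0154
```

```bash
python3 -c "
from sk import *
skew('9',(.5523,-.2207),y0=130)
plan([.553,-.221,.18],163)"
```

```text
t 19.5 pos [ 0.553 -0.221  0.167] rpy [179.873   0.253 162.958] F [ 0.203 -0.372 -3.162] q [-21.9  10.2   8.6  88.2   0.1  -4.8]
shift in current frame [0.013 0.005 0.109] turn [ 0.05   0.017 14.993] shift in target frame [ 0.005 -0.012  0.109]
grip [ 0.553 -0.221  0.182] footyaw 72.95873504999689
t 19.6 pos [ 0.553 -0.221  0.166] rpy [179.867   0.186 162.957] F [-0.239 -0.019 -3.271] q [-21.9  10.2   8.6  88.2   0.1  -4.8]
shift in current frame [-0.007  0.004 -0.238] turn [ 0.022  0.031 -0.007] shift in target frame [-0.006  0.003 -0.238]
```

View pics/s9.png

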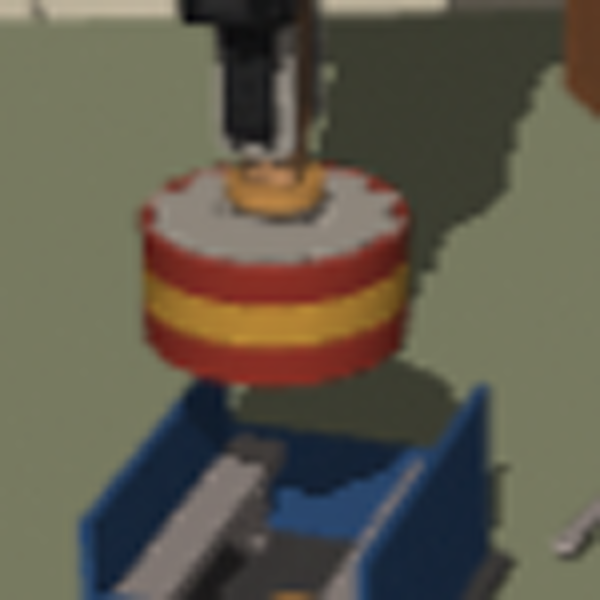

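>>> arm_command([
  [0,[0.13,0.14,-0.1],[0,0,0]],
  [0,[0.25,0.28,-0.1],[0,0,0]],
  [0,[0.3,0.35,0],[0,0,0]],
  [0,[0.3,0.35,0],[0,0,0]],
  [0,[0.3,0.35,0],[0,0,0]],
  [0,[0.3,0.35,0],[0,0,0]],
  [0,[0.3,0.35,0],[0,0,0]],
  [0,[0.25,0.28,0],[0,0,0]],
  [0,[0.15,0.16,0],[0,0,0]],
  [0,[0.05,0.05,0],[0,0,0]],
  [0,[0,0,0],[0,0,0]],
])

```text
time: 20.98
ee_pos: [0.4659, -0.0277, 0.1781]
tcp_rot: [179.9, 0.2, 163.0]
wrist_force: [0.5, -0.1, -1.9]
opening: 0.0157
```

```bash
python3 -c "
from plan import *
from it import *
plan([.466,-.0275,.14],163)
for n in('side','top'): cv2.imwrite(f'pics/{n}10.png',viewer.camera(n))
o=bot.get_obs(); p=o['ee_pos']; zb=p[2]+.015-.073
st=((p[0],p[1],0),0,circ(.038,zb)+circ(.038,zb+.036),(255,0,255))
a=over('pics/side10.png','side',310,165,410,290,4.8,'pics/tmp.png',[ri,st]);b=over('pics/side10.png','side',310,165,410,290,4.8,'pics/tmp.png',[])
print(a.shape);cv2.imwrite('pics/o10.png',np.hstack([a,b])[:,:800])
"
```

```text
t 20.975 pos [ 0.466 -0.028  0.178] rpy [179.876   0.236 162.97 ] F [ 0.488 -0.13  -1.878] q [-3.4 -7.4 -8.  89.2  0.1 13.6]
shift in current frame [0.001 0.002 0.634] turn [ 0.021  0.039 -0.005] shift in target frame [-0.002  0.003  0.634]
(600, 480, 3)
```

View pics/o10.png

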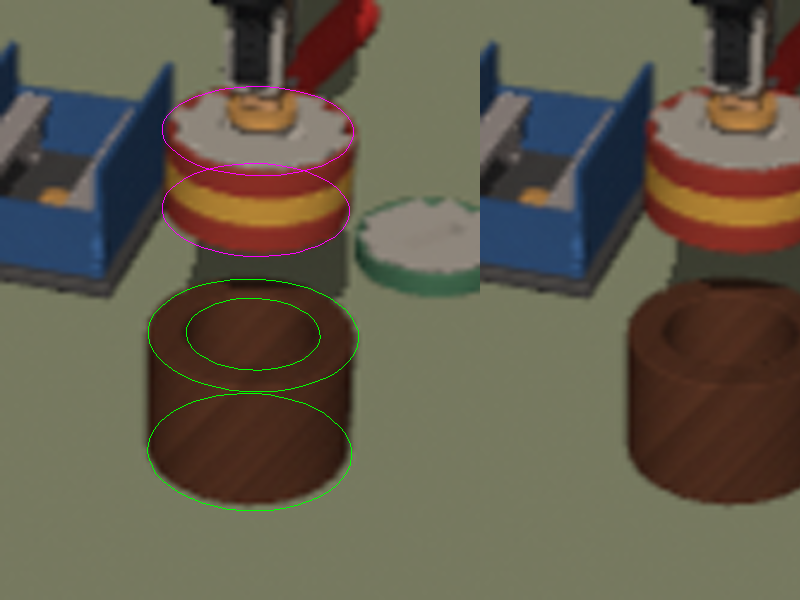

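View pics/top10.png

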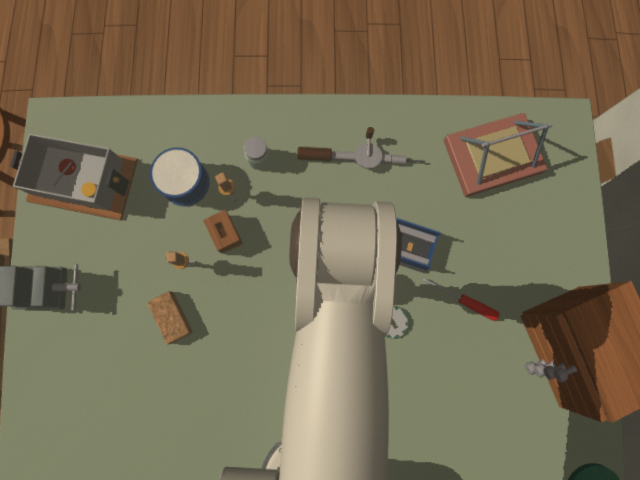

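>>> arm_command([
  [0,[-0.02,0,0.15],[0,0,0]],
  [0,[0,0,0.2],[0,0,0]],
  [0,[0,0,0.2],[0,0,0]],
  [0,[0,0,0.15],[0,0,0]],
  [0,[0,0,0.1],[0,0,0]],
  [0,[0,0,0.08],[0,0,0]],
  [0,[0,0,0],[0,0,0]],
])

```text
time: 21.95
ee_pos: [0.4671, -0.0278, 0.125]
tcp_rot: [179.9, 0.2, 163.0]
wrist_force: [-0.2, -0.2, -2.6]
opening: 0.0155
```

>>> arm_command([
  [0,[0,0,0.05],[0,0,0]],
  [0,[0,0,0.05],[0,0,0]],
  [0,[0,0,0.05],[0,0,0]],
  [0,[0,0,0],[0,0,0]],
])

```text
time: 22.45
ee_pos: [0.4672, -0.0279, 0.1161]
tcp_rot: [179.9, 0.2, 163.0]
wrist_force: [-0.2, -0.4, -1.7]
opening: 0.0156
```

```bash
python3 -c "
from plan import *
from it import *
plan([.467,-.0275,.112],163)
for n in('side',): cv2.imwrite(f'pics/{n}11.png',viewer.camera(n))
b=over('pics/side11.png','side',310,185,410,285,6,'pics/o11.png',[])
"
```

```text
t 22.45 pos [ 0.467 -0.028  0.116] rpy [179.872   0.215 162.956] F [-0.199 -0.437 -1.714] q [ -3.5  -7.2 -14.7  82.3   0.1  13.6]
shift in current frame [0.005 0.005 0.068] turn [ 0.021  0.036 -0.007] shift in target frame [0.004 0.005 0.068]
```

View pics/o11.png

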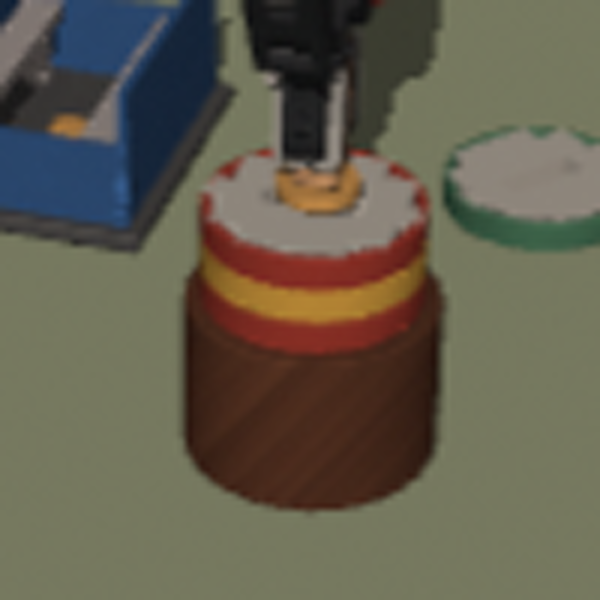

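>>> arm_command([
  [0,[0,0,0.03],[0,0,0]],
  [0,[0,0,0.02],[0,0,0]],
  [0,[0,0,0],[0,0,0]],
])

```text
time: 22.88
ee_pos: [0.4672, -0.0279, 0.1131]
tcp_rot: [179.9, 0.2, 163.0]
wrist_force: [0.3, -0.6, -0.8]
opening: 0.0154
```

>>> arm_command([
  [0,[0,0,0.015],[0,0,0]],
  [0,[0,0,0],[0,0,0]],
])

```text
time: 23.12
ee_pos: [0.4673, -0.0279, 0.1125]
tcp_rot: [179.9, 0.2, 163.0]
wrist_force: [-2.0, 0.1, 0.3]
opening: 0.0153
```

>>> arm_command([
  [0.3,[0,0,0],[0,0,0]],
  [0.5,[0,0,0],[0,0,0]],
  [0.5,[0,0,0],[0,0,0]],
  [0.5,[0,0,0],[0,0,0]],
])

```text
time: 23.62
ee_pos: [0.4672, -0.0278, 0.1123]
tcp_rot: [179.9, 0.2, 163.0]
wrist_force: [-0.3, -0.1, 0.1]
opening: 0.0428
```

>>> arm_command([
  [0.5,[0,0,-0.2],[0,0,0]],
  [0.5,[0,0,-0.4],[0,0,0]],
  [0.5,[0,0,-0.5],[0,0,0]],
  [0.5,[0,0,-0.5],[0,0,0]],
  [0.5,[0,0,-0.4],[0,0,0]],
  [0.5,[0,0,0],[0,0,0]],
])

```text
time: 24.38
ee_pos: [0.4675, -0.028, 0.2348]
tcp_rot: [179.8, 0.4, 163.0]
wrist_force: [-0.7, -0.4, -0.1]
opening: 0.0431
```

>>> arm_command([
  [0.5,[0.8,0,-0.2],[0,0,0]],
  [0.5,[0.8,0,-0.2],[0,0,0]],
  [0.5,[0.8,0,0],[0,0,0]],
  [0.5,[0,0,0],[0,0,0]],
  [0.5,[0,0,0],[0,0,0]],
])

```text
time: 25.0
ee_pos: [0.3291, 0.0142, 0.2555]
tcp_rot: [179.9, 0.2, 163.0]
wrist_force: [1.3, -0.3, 0.4]
opening: 0.0428
```

```bash
python3 -c "
from plan import *
from it import *
plan([.467,-.0275,.112],163)
for n in('side','top'): cv2.imwrite(f'pics/{n}12.png',viewer.camera(n))
stk=((.467,-.0275,0),0,circ(.038,.06)+circ(.038,.096),(255,0,255))
a=over('pics/side12.png','side',320,155,400,285,4.6,'pics/tmp.png',[]);b=over('pics/top12.png','top',280,210,370,340,4.6,'pics/tmp.png',[])
cv2.imwrite('pics/o12.png',np.hstack([a,b]))
"
```

```text
t 25.0 pos [0.329 0.014 0.255] rpy [179.865   0.245 162.977] F [ 1.292 -0.322  0.442] q [  2.4 -24.3 -12.5 101.6   0.   19.5]
shift in current frame [-2.39   0.002  2.402] turn [ 0.022  0.041 -0.004] shift in target frame [-2.4    0.007  2.391]
```

View pics/o12.png

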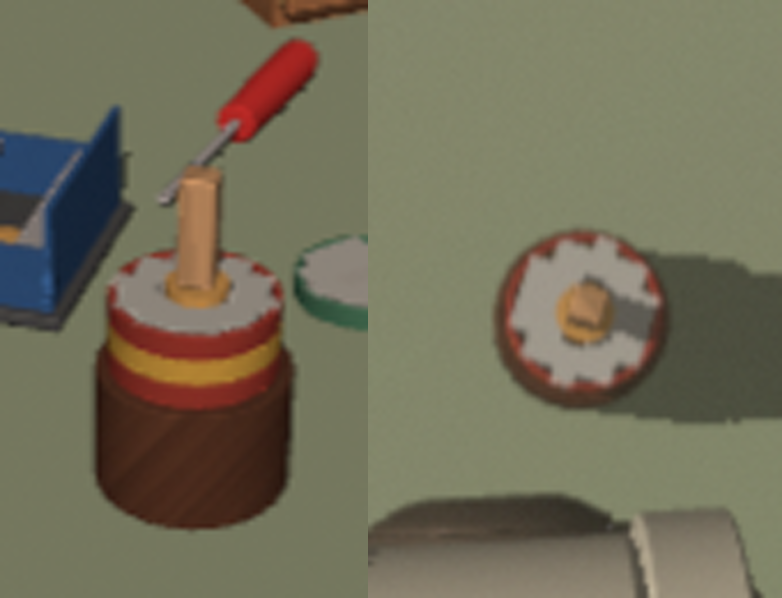

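View pics/side12.png

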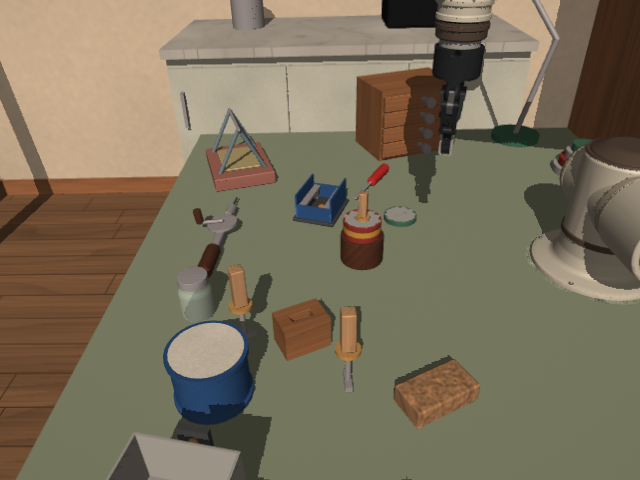

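```bash
python3 -c "
from h import *
print(unproj('top',*cr(585-368,310,4.6,280,210),.096))
print(bot.job_done())"
```

```text
[ 0.46662247 -0.02849461  0.096     ]
the job is handed in; nothing more can be done
None
```

I took the smallest skewer from its block and threaded it straight down through all three rims, found from the top view, with no sideways probing. I then gave it a quarter turn, lifted the three rims as one stack, stood the stack on the dark ring and let go. The job was handed in just after 25 s; the hand-in reported no verdict.

- **Force on the stack:** the wrist readings showed at most about 2.5 N of downward press, when the collar touched the top rim.
- **Centring:** in the last top picture the stack centre is at about (0.467, -0.028). I had measured the ring at (0.466, -0.0275), so it is off by about 1 mm.
- **Final state:** the last pictures show the three rims flat and in order, with the skewer upright through them. The gripper is well clear, and the other things look unmoved by eye.
- **Disagreements:** the side camera put the slot and ring about 1 pixel (1–4 mm) off the top camera's estimate, but the foot entered the slot without resistance. Wrist force readings varied by about 1 N, and after lifting, the arm's height read about 4 mm above what I had commanded.

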